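Set a coaster from the dispenser for the beaker

TASK

Pull the bottom coaster, the one that sticks out of the slot, forward out of the coaster dispenser so that the others stay inside and drop down, and lay it flat on the worktop close beside the plate on the right-hand side (as seen from the robot), level with the plate's middle, its long side along the plate and not touching it. Then stand the small clay beaker upright on the middle of the coaster; set both down rather than drop them. Leave the plate, the tin, the spice jar, the garlic and the lemon where they are.

Things in the scene. Friction and masses are not known exactly. Their poses are not given: they have to be found in the camera images.
- dispenser: Low sheet-steel coaster magazine, fixed to the worktop, 108 long (its x) x 74 wide (y) x 58 mm high, walls 4 mm; origin at the centre of its underside, z up. Its front face, with the exit slot, is at its own x = -54 mm and looks toward the robot (yaw up to 15 deg). The coasters rest on its floor, 10 mm above the worktop, which ends at the front face; 2 mm play all round.
- dispenser_slot (a point): Middle of the slot's lower edge, in the front face at floor height (10 mm above the worktop). The slot is 66 mm wide and 12 mm high, so one coaster passes, toward the dispenser's -x; the front gate above it holds the others back. Same axes as the dispenser.
- coaster_1: Bottom coaster: oblong plate, wood on cork, 96 long (its x) x 62 wide (y) x 9 mm, 40 to 70 g; origin at the centre of its underside. It lies on the dispenser's floor along the dispenser's x and sticks out of the slot by 28 to 34 mm, 10 mm above the worktop, free to be gripped there across its width from above. Clear of the gate once its origin is 102 mm in front (-x) of the dispenser's.
- coaster_2: Number 2 of the five coasters from below; lies inside the dispenser, its long side along the dispenser's x; same make as coaster_1. Its origin is the centre of its underside.
- coaster_3: Number 3 of the five coasters from below; lies inside the dispenser, its long side along the dispenser's x; same make as coaster_1. Its origin is the centre of its underside.
- coaster_4: Number 4 of the five coasters from below; lies inside the dispenser, its long side along the dispenser's x; same make as coaster_1. Its origin is the centre of its underside.
- coaster_5: Number 5 of the five coasters from below; lies inside the dispenser, its long side along the dispenser's x; same make as coaster_1. Its origin is the centre of its underside.
- plate: Round grey-brown side plate, 176 mm across, 16 mm high, loose on the worktop at the left. Origin at the centre of its underside; its x axis points straight away from the robot, y to the left.
- beaker: Small plain clay-coloured beaker, open at the top, nearly straight sides, 50 mm across, 64 mm high, 80 to 140 g; standing near the front edge of the worktop at the right, in a row with the tin and the spice jar (order varies, at least 105 mm between centres). Origin at the centre of its underside, z up.
- tin: Round food tin, 57 mm across, 72 mm high, bystander. Origin at the centre of its underside.
- spice_jar: Spice jar with a pale lid, 47 mm across, 98 mm high, bystander. Origin at the centre of its underside.
- garlic: Garlic bulb, 60 mm, bystander near the dispenser's left side. Origin under its centre.
- lemon: Lemon, 71 x 53 x 51 mm, bystander behind the plate. Origin under its centre.
There are look-alikes about, which are no part of the job. What is shaped like the beaker but blue is not meant.

How it is judged:
By the outcome, as a careful person would: the job done as asked, in the order asked, and still so for the second after the job is handed in, with the robot touching nothing.
It also fails if it takes over 56 s, if anything falls off the work surface, if the arm or the gripper's body presses on something with over 40 N, if the wrist force passes 120 N, or if a joint passes its speed limit or range.

ROBOT

A 6-joint arm with a two-finger parallel gripper is mounted at the origin on a cart in front of the work surface, level with it; the furniture and walls round the work are solid. World frame = base frame: x ahead of the robot, y to its left, z up, the work surface at z = 0. Lengths are in m, angles in rad, forces in N, time in s.
With the tool pointing down it reaches from about 0.275 to 1 m from the base axis. Payload 8.4 kg.
Tool frame: the origin (TCP) lies midway between the tips of the shut fingers; the grasp point (between the pads) lies 19 mm behind it; z points along the fingers, y is the line along which they close (so a half turn about z gives the same grasp; the last joint's range is limited). The gripper opens to 85 mm and grips with 20 to 120 N. Pads are 22 mm wide; open, the fingers measure 114 mm over their backs; the gripper's body (76 mm by 85 mm) begins 54 mm behind the grasp point. The pads swing forward as they close: fully open they stand 13 mm farther back than shut.
Start: joints at [1.158, 0.353, 1.633, -0, 1.155, -0.002], TCP at [0.25, 0.573, 0.209] pointing down, gripper open.
Joint ranges: [-2.63, 2.63], [-0.92, 2.1], [0.06, 2.66], [-1.3, 4.44], [0, 2.69], [-3.02, 3.02]. Speed limits (rad/s): [2.22, 2.22, 2.79, 3.14, 3.14, 3.14].

INTERFACE

Orientations are given as a unit quaternion [w, x, y, z].
In Python, from workcell import r, capture, calibration gives the robot as it stands.
- The arm moves only by the tool move_arm, never from a script. Its argument "plan" is a list that holds one entry, the list of rows, each a list of 5 numbers: the shift along the tool's x, y, z in mm, then the turn about the tool's z in degrees, then the closure, from -1 (fully open) to 1 (shut). In form: [[[tx, ty, tz, twist, hand], ...]]. A call has 1 to 12 rows; each row is the pose to reach, as a shift and turn from the pose commanded when the call began, along the tool's axes at that moment; what a row does not reach only later rows make up. A row lasts 1/8 s, in which the tool goes at most 62.5 mm and 10.7 degrees, less where a joint would pass 70% of its speed; a pose out of reach is approached as far as the arm can. A call with a gripper value outside its range is refused whole. The fingers move at their own pace and stop on an object; the grip force is fixed at half the most. Time passes only in rows, so rows that repeat a pose let the fingers close. It gives the time, the measured TCP pose, the force, the opening and the grip force at its end, in the units of the state.
- r.get_state(): the state, without advancing time (a new reading comes with each control period).
- capture(name): name is "scene" or "top" or "wrist"; returns (picture, depth): 384x512x3 uint8, blue, green, red; 384x512 float32, m along the optical axis (not along the pixel's ray), 0 where there is no reading.
- calibration(name): a dict with "camera_matrix" (3x3 intrinsics, pixels), "xyz" and "rotation" of the camera in the world. Camera axes: x right, y up, looking along -z (the intrinsics and any distortion apply to the point x, -y, -z); pixel columns grow to the right and rows downward; lengths in m; the calibration is good to about 2 mm. A picture is of the moment at which its call begins: read the wrist's pose just before it. calibration takes no time and is no camera call; for the wrist camera it gives the pose at the moment of the call.
- r.close_job(): hands the job in; it is judged then, once.
The state is a dict: "t": time; "joint_pos": joint angles; "joint_velocities": joint speeds; "joint_torque": joint torques, N m; "position": TCP position; "ee_rot": TCP orientation; "ft_force": force on the tool from outside, world axes, zero at the start; "moment": the same for the moment, N m; "opening": finger opening in m; "grip_force": force on a finger pad.
Only numpy, scipy, OpenCV 4.12 (cv2) and the standard library are available. Lean on these libraries where they do the work, as an engineer would, in place of code of your own. Each camera call takes 0.05 s, during which the arm holds its last target. There are 200 camera calls.

## Working session

There is one attempt and no reset: what is moved stays moved. The work goes in short steps, Python scripts to look and compute and a tool call to move; the robot and the scene stay as the last step left them, time stands still between calls to the robot, and variables do not carry over. Pictures are saved under pics/ and viewed, at most 13 in all, crops included, and the job is handed in when it is done.

Besides the shell and the picture viewer there is one more tool, called after ">>>" by a JSON object that holds its "fn" and its "kwargs". move_arm: Moves the arm, as the interface text tells. Its arguments: {"type":"object","properties":{"plan":{"type":"array"}},"required":["plan"]}

```bash
ls; mkdir -p pics
cat > h.py <<'E'
import numpy as np, cv2
from workcell import r, capture, calibration
def cloud(name):
    c=calibration(name); im,d=capture(name)
    K=np.array(c["camera_matrix"]); R=np.array(c["rotation"]); t=np.array(c["xyz"])
    v,u=np.mgrid[0:384,0:512]
    x=(u-K[0,2])/K[0,0]*d; y=(v-K[1,2])/K[1,1]*d
    P=np.stack([x,-y,-d],-1)@R.T+t
    P[d==0]=np.nan
    return im,P
E
python3 - <<'E'
from h import *
for n in("scene","top"):
    im,P=cloud(n); cv2.imwrite(f"pics/{n}0.png",im); np.savez(f"{n}0.npz",im=im,P=P); c=calibration(n); print(n,c)
s=r.get_state(); print(s["t"],s["position"],s["ee_rot"],s["opening"])
E
```

```text
picsTraceback (most recent call last):
  File "<stdin>", line 3, in <module>
  File "h.py", line 8, in cloud
    P=np.stack([x,-y,-d],-1)@R.T+t
      ~~~~~~~~~~~~~~~~~~~~~~^~~~
ValueError: matmul: Input operand 1 has a mismatch in its core dimension 0, with gufunc signature (n?,k),(k,m?)->(n?,m?) (size 4 is different from 3)
```

```bash
cat > h.py <<'E'
import numpy as np, cv2
from scipy.spatial.transform import Rotation
from workcell import r, capture, calibration
def rot(q): return Rotation.from_quat(np.roll(q,-1)).as_matrix()
def cloud(name):
    c=calibration(name); im,d=capture(name)
    K=np.array(c["camera_matrix"]); R=rot(c["rotation"]); t=np.array(c["xyz"])
    D=c.get("distortion"); D=None if D is None else np.array(D,float)
    v,u=np.mgrid[0:384,0:512]
    n=cv2.undistortPoints(np.stack([u,v],-1).reshape(-1,1,2).astype(float),K,D).reshape(384,512,2)
    P=np.stack([n[...,0]*d,-n[...,1]*d,-d],-1)@R.T+t
    P[d==0]=np.nan
    return im,P
E
python3 - <<'E'
from h import *
for n in("scene","top"):
    im,P=cloud(n); cv2.imwrite(f"pics/{n}0.png",im); np.savez(f"{n}0.npz",im=im,P=P); c=calibration(n); print(n,c)
print(calibration("wrist"))
s=r.get_state(); print(s["t"],s["position"],s["ee_rot"],s["opening"])
E
```

```text
scene {'camera_matrix': array([[351.62322738,   0.        , 260.21938778],
       [  0.        , 351.62322738, 188.9065914 ],
       [  0.        ,   0.        ,   1.        ]]), 'xyz': array([ 0.24728862, -0.80366666,  0.56800605]), 'rotation': array([ 0.84506454,  0.488307  , -0.10685983, -0.18974504])}
top {'camera_matrix': array([[420.86132865,   0.        , 258.30983096],
       [  0.        , 420.86132865, 189.81702651],
       [  0.        ,   0.        ,   1.        ]]), 'xyz': array([ 0.38305249, -0.04276589,  1.18629573]), 'rotation': array([-0.69671585, -0.06185487,  0.05757981,  0.71235213])}
{'camera_matrix': array([[341.55402289,   0.        , 258.11947751],
       [  0.        , 341.55402289, 189.80010294],
       [  0.        ,   0.        ,   1.        ]]), 'xyz': array([0.1757898 , 0.60493693, 0.37311918]), 'rotation': array([ 0.8255245 , -0.13461866, -0.08719411,  0.54109546])}
0.15 [0.2494387  0.57264869 0.20893903] [-1.08688601e-04  2.03963728e-01  9.78978304e-01 -5.15530081e-04] 0.08577554653701448
```

View pics/top0.png

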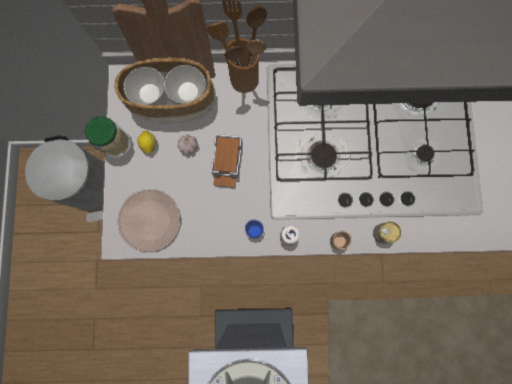

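View pics/scene0.png

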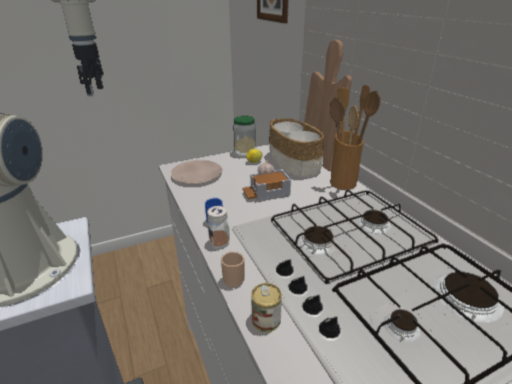

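The top view shows the plate at (150,220), the dispenser at (227,158) with its coaster tongue at (224,182), the clay beaker at (341,242), the blue look-alike at (255,230), the jar at (290,235) and the tin at (389,233). The scene view agrees.

Run:
```python
from h import *
z=np.load("top0.npz"); im,P=z["im"],z["P"]
print("table z",[np.round(P[v,u],3) for u,v in((200,220),(250,200),(320,225))])
hsv=cv2.cvtColor(im,cv2.COLOR_BGR2HSV)
def rep(n,u0,u1,v0,v1,m):
    w=np.zeros(m.shape,bool); w[v0:v1,u0:u1]=True; w&=m
    w&=np.isfinite(P[...,2])
    q=P[w]; 
    if len(q)<4: print(n,len(q)); return
    rc=cv2.minAreaRect((q[:,:2]*1000).astype(np.float32)); c=cv2.minEnclosingCircle((q[:,:2]*1000).astype(np.float32))
    print(n,len(q),"mean",q.mean(0).round(4),"z",np.percentile(q[:,2],[2,50,98]).round(4),"rect",np.round(rc[0],1),np.round(rc[1],1),round(rc[2],1),"circ",np.round(c[0],1),round(c[1],1))
Z=P[...,2]
rep("plate",112,190,182,258,(Z>.008)&(Z<.03))
rep("disp",205,250,130,176,(Z>.045)&(Z<.075))
br=(hsv[...,1]>110)&((hsv[...,0]<20)|(hsv[...,0]>172))
rep("tongue",208,243,176,192,br)
rep("stack",210,245,132,174,br)
for n,u,v in(("clay",341,242),("jar",290,235),("blue",255,230),("tin",389,233),("garlic",188,145),("lemon",147,142)):
    rep(n,u-14,u+14,v-14,v+14,Z>.015)
    rep(n+" top",u-14,u+14,v-14,v+14,Z>(.055 if n!="garlic" else .04))
z=np.load("scene0.npz"); im2,P2=z["im"],z["P"]
a=cv2.resize(im[120:260,110:260],None,fx=4,fy=4,interpolation=2)
b=cv2.resize(im2[150:340,160:310],None,fx=3,fy=3,interpolation=2)[:560,:]
cv2.imwrite("pics/c1.png",a)
```

```text
table z [array([ 0.503,  0.129, -0.   ]), array([ 0.557, -0.013, -0.002]), array([ 0.481, -0.209, -0.   ])]
plate 2033 mean [0.5064 0.2728 0.0117] z [0.0081 0.0113 0.0177] rect [506.5 270.1] [185.9 174.4] 78.8 circ [521.3 256.5] 108.1
disp 930 mean [0.6804 0.0489 0.0549] z [0.0479 0.055  0.0604] rect [679.8  49.3] [ 74.2 108.7] 83.0 circ [679.5  48.5] 64.4
tongue 174 mean [0.6106 0.0573 0.0186] z [0.0134 0.0186 0.0234] rect [611.5  57.4] [59.  25.1] 82.5 circ [610.2  57.2] 30.1
stack 716 mean [0.6782 0.049  0.0548] z [0.0504 0.0549 0.0593] rect [678.9  49.1] [60.4 94.3] 83.5 circ [678.6  49.2] 53.8
clay 197 mean [ 0.4371 -0.2586  0.0448] z [0.0159 0.0486 0.0662] rect [ 435.6 -256.7] [48.5 47.1] 87.2 circ [ 437.  -256.2] 25.1
clay top 80 mean [ 0.4363 -0.2566  0.0618] z [0.056  0.0618 0.0669] rect [ 436.4 -256.9] [48.2 45.1] 88.2 circ [ 437.2 -256.5] 24.8
jar 314 mean [ 0.4496 -0.1162  0.0902] z [0.0349 0.0968 0.1013] rect [ 451. -118.] [46.7 46. ] 85.4 circ [ 451.6 -118.3] 26.8
jar top 298 mean [ 0.4505 -0.1166  0.0932] z [0.0658 0.097  0.1013] rect [ 451.6 -118. ] [46.7 44.9] 85.3 c
[... 224 characters left out ...]
472.4 -24.1] [46.4 47.7] 24.8 circ [473.  -23.9] 24.8
tin 481 mean [ 0.4541 -0.3795  0.063 ] z [0.0208 0.068  0.074 ] rect [ 455.  -383.4] [55.5 57.3] 13.1 circ [ 455.  -382.9] 29.4
tin top 402 mean [ 0.4548 -0.383   0.0683] z [0.0594 0.0686 0.0747] rect [ 455.  -383.7] [55.5 56.8] 13.1 circ [ 455.  -382.9] 29.4
garlic 309 mean [0.715  0.1591 0.0383] z [0.0204 0.0388 0.0537] rect [718.  161.6] [55.3 55.8] 20.9 circ [718.7 161.7] 29.5
garlic top 131 mean [0.7184 0.1608 0.0452] z [0.0401 0.044  0.0567] rect [719.2 162.7] [36.3 38.4] 12.7 circ [719.1 161.9] 20.8
lemon 330 mean [0.724  0.2737 0.0416] z [0.026  0.0429 0.053 ] rect [727.1 276.5] [52.3 57.3] 60.0 circ [728.6 278.5] 34.9
lemon top 2
```

View pics/c1.png

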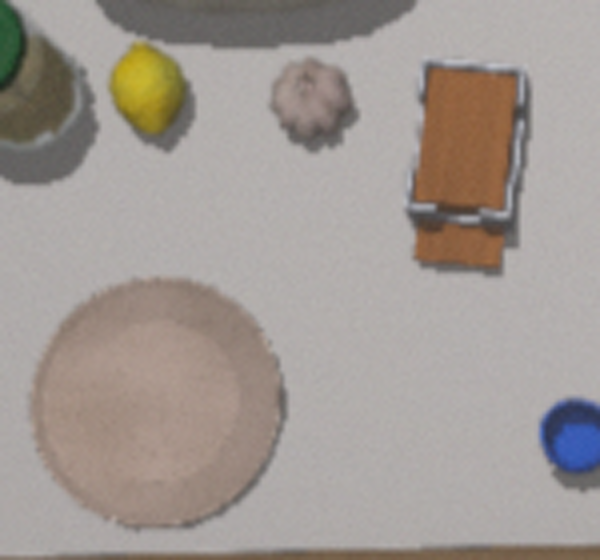

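The crop confirms the dispenser yaw is about −7° (x axis toward the right), and that the tongue's front edge is at crop (415–503, 258–270). I'll move over the tongue and check it there with the wrist camera.

>>> {"fn": "move_arm", "kwargs": {"plan": [[[-536,-330,40,-16.5,-1],[-536,-330,40,-16.5,-1],[-536,-330,40,-16.5,-1],[-536,-330,40,-16.5,-1],[-536,-330,40,-16.5,-1],[-536,-330,40,-16.5,-1],[-536,-330,40,-16.5,-1],[-536,-330,40,-16.5,-1],[-536,-330,40,-16.5,-1],[-536,-330,40,-16.5,-1],[-536,-330,40,-16.5,-1],[-536,-330,40,-16.5,-1]]]}}

```text
t: 1.65
position: [0.6088, 0.0562, 0.169]
ee_rot: [-0.001, 0.062, 0.998, 0.0]
ft_force: [0.3, -0.0, -0.6]
opening: 0.0857
grip_force: 0.0
```

```bash
cat >> h.py <<'E'
def go(x,y,z,yaw,s=None):
    "print row (mm,deg) taking the tool to xyz with its y axis at world angle yaw (mod 180)"
    s=s or r.get_state(); R=rot(s["ee_rot"]); d=R.T@(np.array([x,y,z])-s["position"])*1000
    cur=np.degrees(np.arctan2(R[1,1],R[0,1])); w=-((yaw-cur+90)%180-90)
    print("go",np.round(d,1),"twist",round(w,1),"| cur",np.round(s["position"],4),"yaw",round(cur,1),"tilt",np.round(R[:,2],3))
E
python3 - <<'E'
from h import *
z=np.load("top0.npz"); im,P=z["im"],z["P"]
hsv=cv2.cvtColor(im,cv2.COLOR_BGR2HSV)
m=((hsv[...,1]>35)*255).astype(np.uint8); m[:,:108]=0;m[:,192:]=0;m[:182]=0;m[256:]=0
c=max(cv2.findContours(m,0,1)[0],key=cv2.contourArea); (u,v),rad=cv2.minEnclosingCircle(c)
K=calibration("top"); f=K["camera_matrix"]; Rt=rot(K["rotation"])
ray=Rt@np.array([(u-f[0,2])/f[0,0],-(v-f[1,2])/f[1,1],-1]); t=K["xyz"]
for zz in(0.0,.014): print("plate",u,v,rad,t+ray*(zz-t[2])/ray[2],"R",rad/f[0,0]*(t[2]-zz))
im,P=cloud("wrist"); np.savez("w1.npz",im=im,P=P); cv2.imwrite("pics/w1.png",im)
go(.61,.057,.12,83); s=r.get_state(); print(s["t"],s["joint_pos"].round(2),s["ft_force"].round(1))
E
```

```text
plate 148.63232421875 219.92515563964844 31.47700309753418 [0.50632415 0.2745141  0.        ] R 0.08872526869455802
plate 148.63232421875 219.92515563964844 31.47700309753418 [0.50486937 0.27076974 0.014     ] R 0.08767818260380231
go [-1.6  0.2 49.2] twist -0.0 | cur [0.6085 0.057  0.1692] yaw 83.0 tilt [-0.001  0.    -1.   ]
1.7 [ 0.09  0.37  1.7   0.    1.07 -1.36] [0.4 0.1 0.3]
```

View pics/w1.png

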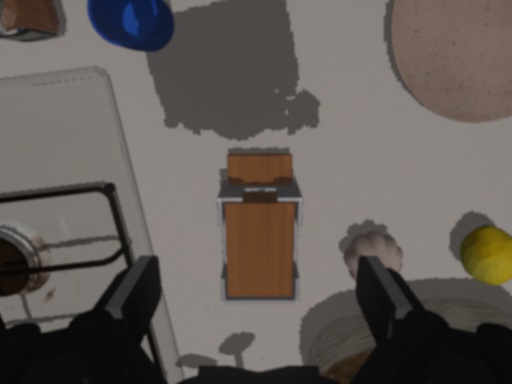

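The wrist view shows the tongue at (227–293, 154–186) with the stack behind it. The plate is at top right, and the fingers are at the bottom.

Run:
```python
from h import *
z=np.load("w1.npz"); im,P=z["im"],z["P"]; hsv=cv2.cvtColor(im,cv2.COLOR_BGR2HSV)
br=(hsv[...,1]>110)&((hsv[...,0]<20)|(hsv[...,0]>172)); Z=P[...,2]
for n,v0,v1,u0,u1,zl,zh in(("tongue",150,192,215,305,.01,.03),("stack",200,300,215,305,.04,.07)):
    w=np.zeros(br.shape,bool); w[v0:v1,u0:u1]=1; w&=br&(Z>zl)&(Z<zh); q=P[w]
    rc=cv2.minAreaRect((q[:,:2]*1000).astype(np.float32)); print(n,len(q),q.mean(0).round(4),np.percentile(q[:,2],[5,50,95]).round(4),np.round(rc[0],1),np.round(rc[1],1),round(rc[2],1)); print(np.round(cv2.boxPoints(rc),1).tolist())
w=(Z>.045)&(Z<.07); w[:170]=0;w[310:]=0;w[:,:210]=0;w[:,310:]=0; q=P[w]; rc=cv2.minAreaRect((q[:,:2]*1000).astype(np.float32)); print("disp",np.round(rc[0],1),np.round(rc[1],1),rc[2])
```

```text
tongue 1821 [0.6124 0.0562 0.0186] [0.0174 0.0186 0.0197] [613.2  56.5] [60.5 29.3] 82.7
[[594.7999877929688, 28.299999237060547], [623.9000244140625, 24.600000381469727], [631.5, 84.5999984741211], [602.5, 88.30000305175781]]
stack 6231 [0.6771 0.0486 0.0545] [0.0534 0.0545 0.0556] [679.8  48.2] [61.4 96.7] 83.3
[[628.2000122070312, 23.399999618530273], [724.2999877929688, 12.0], [731.5, 73.0], [635.4000244140625, 84.30000305175781]]
disp [679.5  48.6] [ 74.1 108.3] 82.98597717285156
```

>>> {"fn": "move_arm", "kwargs": {"plan": [[[-1.5,0,40,0,-1],[-1.5,0,80,0,-1],[-1.5,0,115,0,-1],[-1.5,0,140,0,-1],[-1.5,0,155,0,-1],[-1.5,0,155,0,-1]]]}}

```text
t: 2.45
position: [0.6098, 0.0571, 0.014]
ee_rot: [-0.001, 0.061, 0.998, -0.0]
ft_force: [0.1, 0.4, -0.3]
opening: 0.0854
grip_force: 0.0
```

Run:
```python
from h import *
im,P=cloud("wrist"); cv2.imwrite("pics/w2.png",im)
for i in range(3): go(.6105,.0568,.003,83)
s=r.get_state(); print(s["t"],s["ft_force"].round(1))
```

```text
go [ 0.1 -0.2 11.8] twist 0.0 | cur [0.6106 0.057  0.0148] yaw 83.0 tilt [-0.  0. -1.]
go [ 0.1 -0.2 11.8] twist 0.0 | cur [0.6106 0.057  0.0148] yaw 83.0 tilt [-0.  0. -1.]
go [ 0.1 -0.2 11.8] twist 0.0 | cur [0.6106 0.057  0.0148] yaw 83.0 tilt [-0.  0. -1.]
2.5 [-0.5  0.1  0.3]
```

View pics/w2.png

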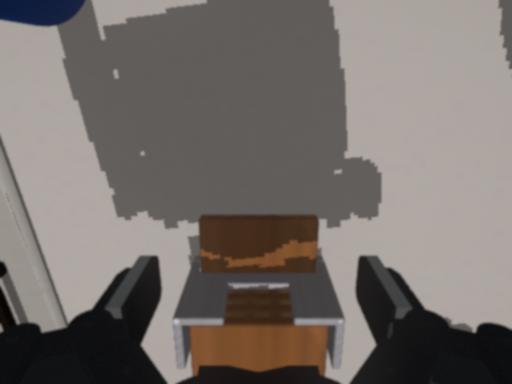

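The fingers straddle the tongue evenly: inner edges at columns 159 and 358, tongue centre at 258. Next I descend and close.

>>> {"fn": "move_arm", "kwargs": {"plan": [[[0,0,11.5,0,-1],[0,0,11.5,0,-1],[0,0,11.5,0,0.2],[0,0,11.5,0,0.2],[0,0,11.5,0,0.4],[0,0,11.5,0,0.6],[0,0,11.5,0,1],[0,0,11.5,0,1]]]}}

```text
t: 3.5
position: [0.6107, 0.0562, 0.003]
ee_rot: [-0.0, 0.061, 0.998, -0.0]
ft_force: [-0.1, 0.4, 0.2]
opening: 0.0
grip_force: 0.0
```

The fingers shut fully without gripping anything. I'll look before moving.

Run:
```python
from h import *
im,P=cloud("wrist"); im2,P2=cloud("scene"); s=r.get_state(); print(s["opening"],s["grip_force"],s["ft_force"])
a=cv2.resize(im2[150:220,220:310],None,fx=5,fy=5,interpolation=2); cv2.imwrite("pics/w3.png",np.vstack([cv2.resize(im,(450,338))[150:],a[:300]]))
```

```text
0.0001839901551604007 0.0 [-0.90343052  0.32040165 -0.67473452]
```

View pics/w3.png

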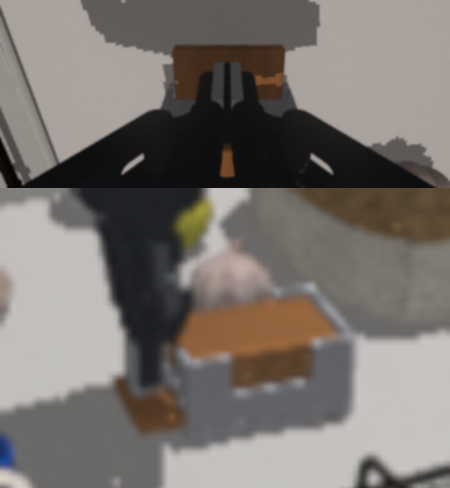

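The shut fingers appear to stand on top of the tongue. I'll measure the fingertip height with the depth data.

Run:
```python
from h import *
im,P=cloud("wrist")
for v in range(215,300,8):
    print(v,[tuple((P[v,u]*1000).round(0).astype(int)) if np.isfinite(P[v,u,0]) else None for u in(215,248,259,272,310)])
im2,P2=cloud("scene")
# column down the finger in scene: crop (147,197->390) => u=220+147/5, v=150+(390-188)/5
u=249
for v in range(180,206,2): print(v,[tuple((P2[v,uu]*1000).round(0).astype(int)) for uu in(u-3,u,u+3)])
s=r.get_state(); print(s["position"],s["joint_pos"])
```

```text
215 [(np.int64(597), np.int64(35), np.int64(1)), (np.int64(600), np.int64(52), np.int64(0)), (np.int64(600), np.int64(58), np.int64(0)), (np.int64(601), np.int64(64), np.int64(0)), (np.int64(604), np.int64(84), np.int64(0))]
223 [(np.int64(596), np.int64(36), np.int64(14)), (np.int64(598), np.int64(53), np.int64(15)), (np.int64(598), np.int64(58), np.int64(14)), (np.int64(599), np.int64(64), np.int64(14)), (np.int64(601), np.int64(82), np.int64(14))]
231 [(np.int64(598), np.int64(37), np.int64(19)), (np.int64(600), np.int64(52), np.int64(19)), (np.int64(600), np.int64(58), np.int64(19)), (np.int64(602), np.int64(64), np.int64(18)), (np.int64(603), np.int64(82), np.int64(19))]
239 [(np.int64(602), np.int64(36), np.int64(20)), (np.int64(604), np.int64(52), np.int64(19)), (np.int64(605), np.int64(57), np.int64(18)), (np.int64(606), np.int64(63), np.int64(19)), (np.int64(608), np.int64(81), np.int64(19))]
247 [(np.int64(607), np.int64(35), np.int64(18)), (np.int64(600), np.int64(53), np.int64(34)), (np.int64(601), np.int64(57), np.int64(35)), (np.int64(601), np.int64(63), np.int64(35)), 
[... 2667 characters left out ...]
, np.int64(20))]
198 [(np.int64(598), np.int64(53), np.int64(2)), (np.int64(598), np.int64(29), np.int64(15)), (np.int64(608), np.int64(29), np.int64(12))]
200 [(np.int64(593), np.int64(41), np.int64(2)), (np.int64(601), np.int64(37), np.int64(2)), (np.int64(608), np.int64(30), np.int64(5))]
202 [(np.int64(589), np.int64(32), np.int64(1)), (np.int64(597), np.int64(28), np.int64(2)), (np.int64(605), np.int64(24), np.int64(2))]
204 [(np.int64(583), np.int64(18), np.int64(4)), (np.int64(593), np.int64(17), np.int64(2)), (np.int64(600), np.int64(11), np.int64(3))]
[0.61070075 0.05622763 0.00297954] [ 8.93706585e-02  5.88969265e-01  1.79368089e+00 -1.14450736e-05
  7.58968107e-01 -1.35860110e+00]
```

The depth data put the shut fingertips at about z = 0.03, although the TCP reads 0.003. The real tips therefore sit about 28 mm higher than the stated TCP. I'll open to about 70 mm, lower in steps, and measure the tips directly.

>>> {"fn": "move_arm", "kwargs": {"plan": [[[0,0,-5,0,-0.7],[0,0,-5,0,-0.7],[0,0,-5,0,-0.7],[0,0,-5,0,-0.7],[0,0,-5,0,-0.7]]]}}

```text
t: 4.32
position: [0.6107, 0.0562, 0.0079]
ee_rot: [-0.0, 0.061, 0.998, -0.0]
ft_force: [0.0, -0.9, 0.5]
opening: 0.0727
grip_force: 0.0
```

```bash
cat > tip.py <<'E'
from h import *
im,P=cloud("wrist"); s=r.get_state(); R=rot(s["ee_rot"])
L=(P-s["position"])@R   # tool frame
for nm,sg in(("-y",-1),("+y",1)):
    w=(abs(L[...,0])<16)&(sg*L[...,1]>.028+0*L[...,0]) if False else (L[...,0]>.004)&(L[...,0]<.016)&(sg*L[...,1]>.0)&(sg*L[...,1]<.06)&(P[...,2]>.0225)
    q=L[w]; 
    if len(q): print(nm,len(q),"lowest world z",(P[w][:,2]).min().round(4),np.sort(P[w][:,2])[:30:6].round(4),"y span",(q[:,1].min()*1000).round(1),(q[:,1].max()*1000).round(1),"toolz max",(q[:,2].max()*1000).round(1))
print(s["t"],s["position"].round(4),s["opening"].round(4),s["ft_force"].round(1),s["grip_force"])
E
python3 tip.py
```

```text
-y 9022 lowest world z 0.0385 [0.0385 0.0395 0.0403 0.0415 0.0418] y span -60.0 -0.1 toolz max -30.6
+y 9165 lowest world z 0.0377 [0.0377 0.0395 0.0404 0.0411 0.0417] y span 0.1 60.0 toolz max -29.8Traceback (most recent call last):
  File "tip.py", line 8, in <module>
    print(s["t"],s["position"].round(4),s["opening"].round(4),s["ft_force"].round(1),s["grip_force"])
                                        ^^^^^^^^^^^^^^^^^^
AttributeError: 'float' object has no attribute 'round'
```

```bash
sed -i 's/s\["opening"\].round(4)/round(s["opening"],4)/' tip.py
python3 - <<'E'
from h import *
s=r.get_state(); R=rot(s["ee_rot"])
for n in("scene","wrist"):
    im,P=cloud(n); L=(P-s["position"])@R*1000
    for a in range(20,150,8):
        w=(-L[...,2]>a)&(-L[...,2]<=a+8)&(abs(L[...,0])<75)&(abs(L[...,1])<75)&(P[...,2]>.03)
        q=L[w]
        if len(q)>3: print(n,a,len(q),"x",np.percentile(q[:,0],[1,99]).round(0),"y",np.percentile(q[:,1],[1,99]).round(0))
E
```

```text
scene 20 37 x [-71. -16.] y [-37. -26.]
scene 28 57 x [-74.   8.] y [-41.  41.]
scene 36 76 x [-74.  11.] y [-47.  41.]
scene 44 193 x [-75.  11.] y [-48.  41.]
scene 52 36 x [-39.  11.] y [-50.  39.]
scene 60 27 x [-10.  11.] y [-50.  40.]
scene 68 18 x [-4. 12.] y [-49.  46.]
scene 76 29 x [-11.  13.] y [-66.  63.]
scene 84 47 x [-11.  14.] y [-66.  66.]
scene 92 33 x [-11.  16.] y [-68.  64.]
scene 100 43 x [-12.  18.] y [-70.  65.]
scene 108 52 x [-11.  18.] y [-69.  64.]
scene 116 50 x [-17.  20.] y [-68.  18.]
scene 124 66 x [-19.  19.] y [-69.  26.]
scene 132 65 x [-11.  17.] y [-68.  12.]
scene 140 25 x [-11.  11.] y [-39. -16.]
scene 148 34 x [-24.  33.] y [-39. -16.]
wrist 20 1711 x [-23. -15.] y [-36.  36.]
wrist 28 2115 x [-23.  10.] y [-40.  38.]
wrist 36 3295 x [-41.  11.] y [-48.  48.]
wrist 44 9221 x [-43.  10.] y [-47.  47.]
wrist 52 1461 x [-12.  11.] y [-50.  49.]
wrist 60 1681 x [-10.  11.] y [-49.  48.]
wrist 68 1411 x [-0. 13.] y [-60.  61.]
wrist 76 6269 x [-8. 13.] y [-67.  66.]
wrist 84 5988 x [-7. 16.] y [-67.  67.]
wrist 92 6986 x [ 7. 17.] y [-66.  64.]
wrist 100 3449 x [10. 17.] y [-61.  59.]
```

The gripper stays slim (±13 mm along tool x) up to about 100 mm above the TCP, so it has ample clearance over the gate. I'll descend.

>>> {"fn": "move_arm", "kwargs": {"plan": [[[0,0,6,0,-0.75],[0,0,12,0,-0.75],[0,0,18,0,-0.75],[0,0,22,0,-0.75],[0,0,22,0,-0.75]]]}}

```text
t: 5.1
position: [0.6104, 0.0562, -0.0145]
ee_rot: [-0.0, 0.061, 0.998, -0.0]
ft_force: [-0.2, -0.4, -0.1]
opening: 0.0745
grip_force: 0.0
```

Run:
```python
from h import *
im,P=cloud("wrist"); s=r.get_state(); R=rot(s["ee_rot"]); L=(P-s["position"])@R*1000
for sg in(-1,1):
    w=(L[...,0]>5)&(L[...,0]<15)&(sg*L[...,1]>33.5)&(sg*L[...,1]<50)&(P[...,2]>.006); print(sg,np.sort(P[w][:,2])[[0,5,20,60]].round(4), np.percentile(sg*L[w][:,1],[1,99]).round(1))
print(s["t"],s["position"].round(4),s["opening"],s["ft_force"].round(1))
cv2.imwrite("pics/w4.png",im)
```

```text
-1 [0.0162 0.0179 0.0201 0.0219] [34.5 49.8]
1 [0.0165 0.0176 0.0197 0.022 ] [34.3 49.8]
5.15 [ 0.6106  0.0562 -0.0142] 0.07508092751255664 [ 1.2 -0.  -0.1]
```

View pics/w4.png

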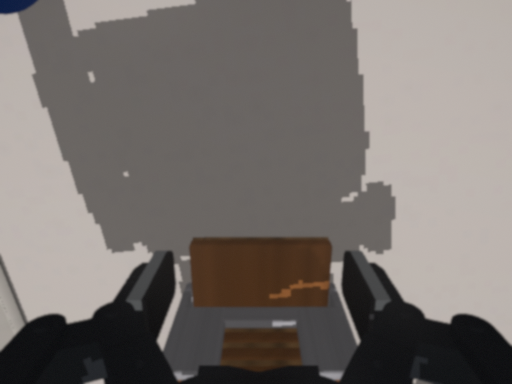

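The fingers stand beside the tongue (columns 190–330) with their tips at z≈0.0165. I'll go 3 mm lower and close.

>>> {"fn": "move_arm", "kwargs": {"plan": [[[0,0,3,0,-0.75],[0,0,3,0,-0.5],[0,0,3,0,0],[0,0,3,0,0.5],[0,0,3,0,1],[0,0,3,0,1],[0,0,3,0,1]]]}}

```text
t: 6.02
position: [0.6107, 0.0563, -0.0164]
ee_rot: [0.0, 0.061, 0.998, 0.0]
ft_force: [-2.2, -0.1, 5.2]
opening: 0.0606
grip_force: 63.4
```

Gripped. Now I pull straight out along the dispenser axis.

>>> {"fn": "move_arm", "kwargs": {"plan": [[[8,0,3,0,1],[18,0,3,0,1],[28,0,3,0,1],[38,0,3,0,1],[48,0,3,0,1],[58,0,3,0,1],[68,0,3,0,1],[78,0,3,0,1],[88,0,3,0,1],[88,0,3,0,1]]]}}

```text
t: 7.28
position: [0.5213, 0.067, -0.0206]
ee_rot: [-0.001, 0.061, 0.998, -0.0]
ft_force: [-0.5, -0.2, -0.3]
opening: 0.0603
grip_force: 65.3
```

```bash
cat > see.py <<'E'
from h import *
import sys
s=r.get_state(); R=rot(s["ee_rot"])
def box(n,P,w):
    q=P[w]
    if len(q)<5: print(n,len(q)); return
    rc=cv2.minAreaRect((q[:,:2]*1000).astype(np.float32)); print(n,len(q),"z",np.percentile(q[:,2],[5,50,95]).round(4),np.round(rc[0],1),np.round(rc[1],1),round(rc[2],1))
for n in("top","wrist"):
    im,P=cloud(n); cv2.imwrite(f"pics/{n}_{sys.argv[1]}.png",im)
    hsv=cv2.cvtColor(im,cv2.COLOR_BGR2HSV); br=(hsv[...,1]>110)&((hsv[...,0]<20)|(hsv[...,0]>172)); Z=P[...,2]; X=P[...,0]; Y=P[...,1]
    box(n+" coaster",P,br&(X<.625)&(X>.40)&(Y>-.0)&(Y<.30)&(Z>-.003)&(Z<.03))
    box(n+" stack",P,br&(X>.625)&(X<.75)&(Y>-.0)&(Y<.10)&(Z>.03)&(Z<.07))
print(s["t"],s["position"].round(4),round(s["opening"],4),s["ft_force"].round(1),round(s["grip_force"],1))
E
python3 see.py a
```

```text
top coaster 0
top stack 619 z [0.0425 0.0459 0.0493] [680.1  48.2] [61.  89.7] 83.6
wrist coaster 16944 z [0.0134 0.0146 0.0155] [543.9  62.6] [64.8 70.5] 82.3
wrist stack 0
7.275 [ 0.5213  0.067  -0.0206] 0.0603 [-0.5 -0.2 -0.3] 65.3
```

The coaster is out and the stack dropped one layer (top 0.0545 → 0.0459). Next: lift, carry it to the plate's side, and turn it to align with x.

>>> {"fn": "move_arm", "kwargs": {"plan": [[[3,0,-20,0,1],[8,2,-45,0,1],[25,25,-52,-3,1],[45,45,-52,-7,1],[60,63,-52,-7,1],[60,63,-52,-7,1],[60,63,-52,-7,1]]]}}

```text
t: 8.25
position: [0.4722, 0.1367, 0.032]
ee_rot: [0.0, 0.0, 1.0, -0.0]
ft_force: [-1.1, -0.8, -0.6]
opening: 0.0602
grip_force: 65.3
```

```bash
cat > hov.py <<'E'
from h import *
im,P=cloud("wrist"); s=r.get_state(); np.savez("w5.npz",im=im,P=P)
hsv=cv2.cvtColor(im,cv2.COLOR_BGR2HSV); br=(hsv[...,1]>110)&((hsv[...,0]<20)|(hsv[...,0]>172)); X,Y,Z=P[...,0],P[...,1],P[...,2]
zc=s["position"][2]+.035
w=br&(abs(X-.505)<.08)&(abs(Y-.137)<.06)&(abs(Z-zc)<.02); q=P[w]; rc=cv2.minAreaRect((q[:,:2]*1000).astype(np.float32)); print("coaster",len(q),np.percentile(q[:,2],[5,50,95]).round(4),np.round(rc[0],1),np.round(rc[1],1),round(rc[2],1),"x",np.percentile(q[:,0],[.5,99.5]).round(4),"y",np.percentile(q[:,1],[.5,99.5]).round(4))
A=np.c_[q[:,:2],np.ones(len(q))]; print("tilt",np.degrees(np.linalg.lstsq(A,q[:,2],rcond=None)[0][:2]).round(1))
w=(hsv[...,1]>30)&(Z>.008)&(Z<.02)&(Y>.172)&(Y<.37); q=P[w]
print("plate n",len(q))
if len(q)>50:
    # right-hand rim: min y per x bin, circle fit
    e=[]
    for x in np.arange(.43,.60,.006):
        k=q[abs(q[:,0]-x)<.003]
        if len(k)>3: e.append((x,np.sort(k[:,1])[1]))
    e=np.array(e); 
    from scipy.optimize import least_squares
    f=least_squares(lambda c:np.hypot(e[:,0]-c[0],e[:,1]-c[1])-.088,[.505,.271],loss="soft_l1",f_scale=.001); print("plate centre",f.x.round(4),"res",np.abs(f.fun).mean().round(4),"ymin",e[:,1].min().round(4),len(e))
go(.469,.137,.03,90,s); print(s["t"],s["ft_force"].round(1),s["opening"])
cv2.imwrite("pics/w5.png",im)
E
python3 hov.py
```

```text
coaster 16885 [0.0658 0.067  0.0679] [494.1 136.6] [70.  61.3] 0.1 x [0.4596 0.5252] y [0.1064 0.1664]
tilt [ 0.6 -0. ]
plate n 9231
plate centre [0.474  0.2831] res 0.0087 ymin 0.1845 27
go [3.3 0.5 2. ] twist -0.1 | cur [0.4723 0.1365 0.032 ] yaw 89.9 tilt [ 0.001  0.    -1.   ]
8.3 [ 0.2  0.5 -0.3] 0.06013918100799023
```

View pics/w5.png

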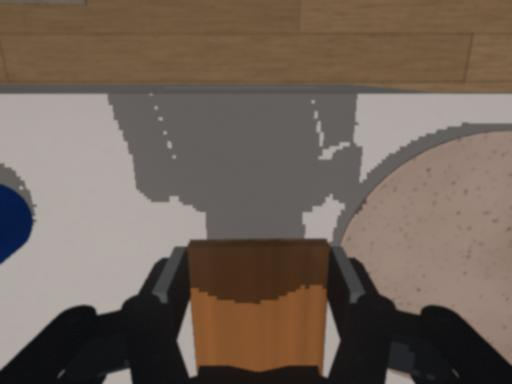

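The coaster hangs level, centred at about (0.507, 0.1365). The plate's front-right rim shows cleanly from (342,240) to (505,130), so I'll refit the plate on that arc.

Run:
```python
from h import *
from scipy.optimize import least_squares
z=np.load("w5.npz"); im,P=z["im"],z["P"]
e=[]
for v in range(135,236,3):
    row=P[v,330:512]; sat=cv2.cvtColor(im,cv2.COLOR_BGR2HSV)[v,330:512,1]
    ok=np.where((row[:,2]>.006)&(sat>25))[0]
    ok=[i for i in ok if i+4 in set(ok)]
    if ok: e.append(row[ok[0]])
e=np.array(e); print(len(e),e[::6].round(4).tolist())
f=least_squares(lambda c:np.hypot(e[:,0]-c[0],e[:,1]-c[1])-.088,[.505,.271],loss="soft_l1",f_scale=.001); print(f.x.round(4),np.abs(f.fun).mean().round(4))
```

```text
34 [[0.4217, 0.2466, 0.014], [0.4315, 0.2236, 0.0138], [0.4417, 0.2104, 0.0134], [0.4521, 0.2009, 0.0137], [0.463, 0.1934, 0.0138], [0.4748, 0.1884, 0.0126]]
[0.5063 0.2703] 0.0002
```

The plate centre is (0.5063, 0.2703) with a 0.2 mm residual. That leaves a gap of about 15 mm, enough for the finger. Now I lower the coaster.

>>> {"fn": "move_arm", "kwargs": {"plan": [[[0,0,20,0,1],[0,0,40,0,1],[0,0,50,0,1],[0,0,54,0,1],[0,0,56,0,1],[0,0,57,0,1],[0,0,57,0,1]]]}}

```text
t: 9.18
position: [0.4718, 0.137, -0.0247]
ee_rot: [0.0, 0.0, 1.0, 0.0]
ft_force: [-0.3, -0.4, -0.7]
opening: 0.0602
grip_force: 65.3
```

```bash
python3 hov.py
```

```text
coaster 16944 [0.009  0.0103 0.0112] [493.5 135.6] [63.8 70.3] 89.2 x [0.4592 0.5247] y [0.1067 0.1666]
tilt [ 0.6 -0. ]
plate n 8125
plate centre [0.4911 0.2787] res 0.0036 ymin 0.1871 15
go [  2.7   0.  -54.7] twist -0.0 | cur [ 0.4717  0.137  -0.0247] yaw 90.0 tilt [ 0.001  0.    -1.   ]
9.225 [-0.1 -0.5 -1.6] 0.06005585269937455
```

Its top is at 0.0103, with about 1 mm to go. I'll lower it to contact.

>>> {"fn": "move_arm", "kwargs": {"plan": [[[0,0,0.7,0,1],[0,0,1.3,0,1],[0,0,1.3,0,1]]]}}

```text
t: 9.6
position: [0.4715, 0.1369, -0.0263]
ee_rot: [0.0, 0.0, 1.0, -0.0]
ft_force: [-0.2, -0.1, -0.2]
opening: 0.0601
grip_force: 65.3
```

>>> {"fn": "move_arm", "kwargs": {"plan": [[[0,0,0.6,0,1],[0,0,1.0,0,1],[0,0,1.0,0,1]]]}}

```text
t: 9.98
position: [0.4716, 0.1369, -0.0264]
ee_rot: [0.0, 0.0, 1.0, 0.0]
ft_force: [-4.6, -1.3, 15.0]
opening: 0.0601
grip_force: 67.2
```

It is in contact (15 N). I relieve slightly, open to about 69 mm and rise.

>>> {"fn": "move_arm", "kwargs": {"plan": [[[0,0,-0.8,0,1],[0,0,-0.8,0,-0.6],[0,0,-0.8,0,-0.6],[0,0,-0.8,0,-0.6],[0,0,-0.8,0,-0.6],[0,0,-8,0,-0.6],[0,0,-30,0,-0.6],[0,0,-80,0,-0.6],[0,0,-120,0,-0.6],[0,0,-120,0,-0.6]]]}}

```text
t: 11.22
position: [0.4738, 0.1375, 0.096]
ee_rot: [0.003, 0.0, 1.0, 0.001]
ft_force: [0.1, 0.4, -0.6]
opening: 0.0682
grip_force: 0.0
```

Run:
```python
from h import *
im,P=cloud("wrist"); s=r.get_state()
hsv=cv2.cvtColor(im,cv2.COLOR_BGR2HSV); br=(hsv[...,1]>110)&((hsv[...,0]<20)|(hsv[...,0]>172)); X,Y,Z=P[...,0],P[...,1],P[...,2]
w=br&(abs(X-.505)<.08)&(abs(Y-.137)<.06)&(abs(Z-.009)<.008); q=P[w]; rc=cv2.minAreaRect((q[:,:2]*1000).astype(np.float32)); print("coaster",len(q),np.percentile(q[:,2],[5,50,95]).round(4),np.round(rc[0],1),np.round(rc[1],1),round(rc[2],1))
print(s["t"],s["ft_force"].round(1),s["opening"])
go(.4367,-.2566,.12,90)
```

```text
coaster 8074 [0.0076 0.0086 0.0097] [506.5 136.7] [95.3 60.1] 0.6
11.275 [-0.5  1.  -1.3] 0.06795951231917956
go [  35.6 -393.8  -26.2] twist -0.0 | cur [0.4726 0.1372 0.0943] yaw 90.0 tilt [ 0.003  0.001 -1.   ]
```

The coaster lies flat at (0.5065, 0.1367), with about a 15 mm gap to the plate. On to the beaker, travelling high over the jar.

>>> {"fn": "move_arm", "kwargs": {"plan": [[[0,0,-50,0,-1],[10,-60,-65,0,-1],[36,-394,-65,0,-1],[36,-394,-65,0,-1],[36,-394,-65,0,-1],[36,-394,-65,0,-1],[36,-394,-65,0,-1],[36,-394,-65,0,-1],[36,-394,-65,0,-1],[36,-394,-65,0,-1],[36,-394,-65,0,-1]]]}}

```text
t: 12.65
position: [0.4352, -0.2559, 0.1573]
ee_rot: [-0.0, -0.0, 1.0, 0.0]
ft_force: [0.3, -1.1, 0.1]
opening: 0.0854
grip_force: 0.0
```

Run:
```python
from h import *
im,P=cloud("wrist"); s=r.get_state(); cv2.imwrite("pics/w6.png",im)
X,Y,Z=P[...,0],P[...,1],P[...,2]
for nm,lo in(("rim",.058),("all",.02)):
    w=(abs(X-.437)<.045)&(abs(Y+.257)<.045)&(Z>lo)&(Z<.072); q=P[w]
    c=cv2.minEnclosingCircle((q[:,:2]*1000).astype(np.float32)); print(nm,len(q),np.percentile(q[:,2],[2,50,98]).round(4),np.round(c[0],1),round(c[1],1))
    g=np.median(im[w],0); print(g)
print(s["t"],s["ft_force"].round(1),s["opening"]); go(.4367,-.2566,.0,90)
```

```text
rim 850 [0.0585 0.0622 0.0643] [ 436.8 -257.9] 25.0
[ 74.  91. 112.]
all 2172 [0.0213 0.0519 0.0638] [ 436.7 -257.8] 25.1
[55.5 66.  81. ]
12.7 [ 0.7  0.4 -0.5] 0.08562647600596406
go [ -1.5  -0.7 157.5] twist 0.0 | cur [ 0.4353 -0.256   0.1575] yaw 90.0 tilt [-0.  0. -1.]
```

View pics/w6.png

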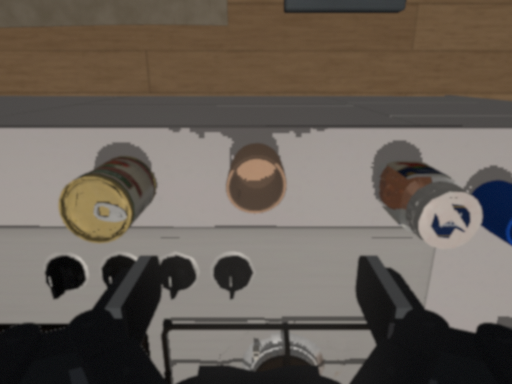

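The beaker rim is at (255,180) in the picture, which puts its centre at (0.4368, −0.2578) with radius 25 mm and top 64 mm. The neighbours are well clear, so I descend.

>>> {"fn": "move_arm", "kwargs": {"plan": [[[-1.5,-1.9,50,0,-1],[-1.5,-1.9,95,0,-1],[-1.5,-1.9,130,0,-1],[-1.5,-1.9,150,0,-1],[-1.5,-1.9,155,0,-1],[-1.5,-1.9,155,0,-0.5],[-1.5,-1.9,155,0,-0.2],[-1.5,-1.9,155,0,0.2],[-1.5,-1.9,155,0,0.6],[-1.5,-1.9,155,0,1],[-1.5,-1.9,155,0,1]]]}}

```text
t: 14.08
position: [0.4375, -0.2592, 0.0041]
ee_rot: [0.001, 0.0, 1.0, -0.0]
ft_force: [-1.9, 2.0, 7.2]
opening: 0.0473
grip_force: 61.1
```

Gripped (47 mm). I lift it and carry it high over the jar to above the coaster.

>>> {"fn": "move_arm", "kwargs": {"plan": [[[0,0,-40,0,1],[0,0,-100,0,1],[-5,20,-150,0,1],[-15,80,-150,0,1],[-26,140,-150,0,1],[-37,200,-150,0,1],[-48,260,-150,0,1],[-59,320,-150,0,1],[-66,370,-140,0,1],[-69.5,394.5,-100,0,1],[-69.5,394.5,-60,0,1],[-69.5,394.5,-60,0,1]]]}}

```text
t: 15.58
position: [0.5042, 0.1352, 0.061]
ee_rot: [-0.002, -0.0, 1.0, -0.001]
ft_force: [0.4, 0.1, -0.6]
opening: 0.0471
grip_force: 62.6
```

```bash
cat > bk.py <<'E'
from h import *
im,P=cloud("wrist"); s=r.get_state(); cv2.imwrite("pics/w7.png",im); np.savez("w7.npz",im=im,P=P)
im2,P2=cloud("scene"); cv2.imwrite("pics/s7.png",im2); np.savez("s7.npz",im=im2,P=P2)
print(s["t"],s["position"].round(4),s["ft_force"].round(1),s["opening"]); go(.5065,.1367,.0,90)
hsv=cv2.cvtColor(im,cv2.COLOR_BGR2HSV)
X,Y,Z=P[...,0],P[...,1],P[...,2]; p=s["position"]
w=(abs(X-p[0])<.03)&(abs(Y-p[1])<.02)&(Z>p[2]-.01)&(Z<p[2]+.06); w[:,:190]=0;w[:,330:]=0
q=P[w]; print("beaker pts",len(q),"x",np.percentile(q[:,0],[1,99]).round(4),"y",np.percentile(q[:,1],[1,99]).round(4),"z",np.percentile(q[:,2],[1,99]).round(4))
br=(hsv[...,1]>110)&((hsv[...,0]<20)|(hsv[...,0]>172)); w=br&(abs(Z-.009)<.006)&(abs(X-.5065)<.06)&(abs(Y-.137)<.045); q=P[w]
if len(q)>20: print("coaster",np.percentile(q[:,0],[.5,99.5]).round(4),np.percentile(q[:,1],[.5,99.5]).round(4))
E
python3 bk.py
```

```text
15.625 [0.5057 0.1352 0.0627] [-0.2 -0.1 -1.4] 0.04739772462773497
go [ 0.4  1.3 63.8] twist -0.0 | cur [0.5069 0.1354 0.0638] yaw 90.0 tilt [ 0.  0. -1.]
beaker pts 14516 x [0.4793 0.5263] y [0.1156 0.1549] z [0.0662 0.1205]
coaster [0.4597 0.5158] [0.1068 0.1663]
```

View pics/w7.png

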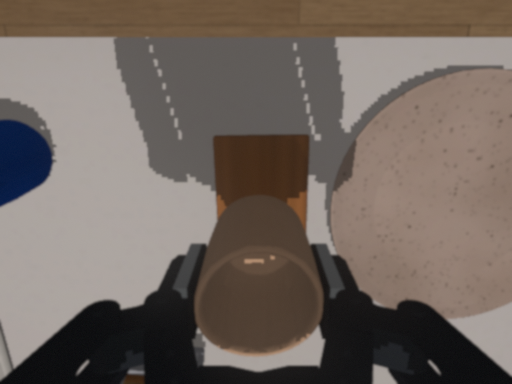

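The beaker hangs upright over the coaster, which hasn't moved. I'll fit its rim circle for the final offset.

Run:
```python
from h import *
z=np.load("w7.npz"); im,P=z["im"],z["P"]; X,Y,Z=P[...,0],P[...,1],P[...,2]
w=np.zeros(Z.shape,bool); w[195:358,197:323]=1; hsv=cv2.cvtColor(im,cv2.COLOR_BGR2HSV)
w&=(hsv[...,1]>60)&(Z>.05)&(abs(X-.506)<.04)&(abs(Y-.136)<.04); q=P[w]; print(np.percentile(q[:,2],[1,50,99,99.9]).round(4))
t=q[q[:,2]>np.percentile(q[:,2],99)-.006]; c=cv2.minEnclosingCircle((t[:,:2]*1000).astype(np.float32)); print("rim",len(t),np.round(c[0],1),round(c[1],1))
b=q[q[:,2]<np.percentile(q[:,2],99)-.008]; 
for lo in(.065,.08,.095):
    k=q[(q[:,2]>lo)&(q[:,2]<lo+.006)&(q[:,0]<.497)]; 
    if len(k): print(lo,len(k),"front x",np.percentile(k[:,0],2).round(4),"y",np.percentile(k[:,1],[1,99]).round(4))
go(.5065,.1367,.0,90)
```

```text
[0.0663 0.1028 0.1207 0.1213]
rim 4158 [504.6 134.7] 25.9
0.065 271 front x 0.48 y [0.1154 0.1556]
0.08 359 front x 0.4793 y [0.1153 0.1551]
0.095 594 front x 0.4792 y [0.113  0.1583]
go [ 0.4  1.3 63.8] twist -0.0 | cur [0.5069 0.1354 0.0638] yaw 90.0 tilt [ 0.  0. -1.]
```

>>> {"fn": "move_arm", "kwargs": {"plan": [[[-2.5,1.2,10,0,1],[-2.5,1.2,25,0,1],[-2.5,1.2,37,0,1],[-2.5,1.2,43,0,1],[-2.5,1.2,45,0,1],[-2.5,1.2,45,0,1]]]}}

```text
t: 16.42
position: [0.5091, 0.1367, 0.0176]
ee_rot: [-0.0, 0.0, 1.0, -0.0]
ft_force: [0.4, -0.2, -1.1]
opening: 0.0476
grip_force: 62.6
```

```bash
cat > rim.py <<'E'
from h import *
im,P=cloud("wrist"); s=r.get_state(); X,Y,Z=P[...,0],P[...,1],P[...,2]; hsv=cv2.cvtColor(im,cv2.COLOR_BGR2HSV)
w=np.zeros(Z.shape,bool); w[150:358,197:323]=1
w&=(hsv[...,1]>60)&(Z>.015)&(Z<.09)&(abs(X-.506)<.04)&(abs(Y-.136)<.04); q=P[w]; m=np.percentile(q[:,2],99)
t=q[q[:,2]>m-.006]; c=cv2.minEnclosingCircle((t[:,:2]*1000).astype(np.float32)); print("rim z",m.round(4),len(t),np.round(c[0],1),round(c[1],1))
k=q[(q[:,2]<m-.02)&(q[:,0]<.5)]; print("front x",np.percentile(k[:,0],2).round(4),"y",np.percentile(k[:,1],[1,99]).round(4))
print(s["t"],s["position"].round(4),s["ft_force"].round(1))
E
python3 rim.py
```

```text
rim z 0.0773 4158 [508.9 136.5] 25.7
front x 0.484 y [0.1145 0.1577]
16.475 [0.5092 0.1367 0.0178] [ 0.4 -0.8 -1. ]
```

>>> {"fn": "move_arm", "kwargs": {"plan": [[[1.5,0,1.5,0,1],[1.5,0,2.7,0,1],[1.5,0,3.4,0,1],[1.5,0,4,0,1],[1.5,0,4,0,1]]]}}

```text
t: 17.1
position: [0.5076, 0.1367, 0.0137]
ee_rot: [-0.0, 0.0, 1.0, -0.0]
ft_force: [0.5, -1.1, -1.5]
opening: 0.0472
grip_force: 62.6
```

>>> {"fn": "move_arm", "kwargs": {"plan": [[[0,0,0.5,0,1],[0,0,0.9,0,1],[0,0,0.9,0,1]]]}}

```text
t: 17.48
position: [0.5076, 0.1367, 0.0132]
ee_rot: [0.0, 0.0, 1.0, 0.0]
ft_force: [-1.0, 0.1, 4.7]
opening: 0.0473
grip_force: 63.3
```

Contact. I release and rise straight up, then back away.

>>> {"fn": "move_arm", "kwargs": {"plan": [[[0,0,0,0,0],[0,0,0,0,-0.2],[0,0,0,0,-0.6],[0,0,0,0,-0.8],[0,0,0,0,-0.8],[0,0,-15,0,-0.8],[0,0,-45,0,-0.8],[0,0,-100,0,-0.8],[0,0,-150,0,-0.8],[0,0,-150,0,-0.8]]]}}

```text
t: 18.73
position: [0.5104, 0.1374, 0.1678]
ee_rot: [0.004, 0.0, 1.0, 0.001]
ft_force: [0.4, 0.1, -0.0]
opening: 0.0769
grip_force: 0.0
```

Run:
```python
from h import *
im,P=cloud("wrist"); im2,P2=cloud("scene"); s=r.get_state(); X,Y,Z=P[...,0],P[...,1],P[...,2]; hsv=cv2.cvtColor(im,cv2.COLOR_BGR2HSV)
w=(abs(X-.507)<.04)&(abs(Y-.137)<.04)&(Z>.066)&(Z<.08); q=P[w]; c=cv2.minEnclosingCircle((q[:,:2]*1000).astype(np.float32)); print("rim",len(q),np.percentile(q[:,2],[2,50,98]).round(4),np.round(c[0],1),round(c[1],1))
br=(hsv[...,1]>80)&((hsv[...,0]<20)|(hsv[...,0]>172)); w=br&(abs(Z-.009)<.005)&(abs(X-.507)<.06)&(abs(Y-.137)<.04); q=P[w]; rc=cv2.minAreaRect((q[:,:2]*1000).astype(np.float32)); print("coaster",len(q),np.median(q[:,2]).round(4),np.round(rc[0],1),np.round(rc[1],1),round(rc[2],1))
print(s["t"],s["position"].round(4),s["ft_force"].round(1),s["opening"])
cv2.imwrite("pics/end.png",np.hstack([cv2.resize(im,(400,300)),cv2.resize(im2,(400,300))]))
```

```text
rim 879 [0.0666 0.0711 0.0729] [506.8 136.3] 25.0
coaster 2663 0.0087 [507.1 136.7] [95.  61.1] 1.0
18.825 [0.5076 0.1367 0.1637] [ 0.1 -0.5  0.9] 0.07723404632310857
```

View pics/end.png

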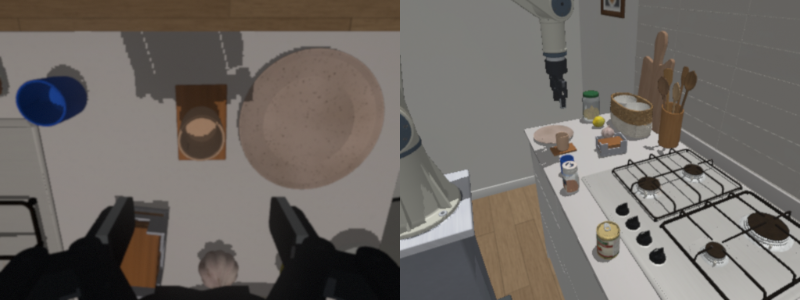

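The beaker stands upright at the coaster's middle, within 0.5 mm. The coaster lies flat beside the plate, and nothing else has moved. Handing in.

```bash
python3 -c "
from workcell import r
print(r.close_job())"
```

```text
the job is handed in; nothing more can be done
None
```

The job is handed in at about 19 s of the 56 s allowed: the bottom coaster lies flat about 15 mm to the right of the plate and level with its middle, the clay beaker stands upright on the coaster's middle, the other coasters dropped one layer inside the dispenser, and nothing else looked moved in the last pictures.

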